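Bridge the model railway viaduct

TASK

Lay the red bridge span across the two masonry pillars of the model viaduct, right way up, so that it rests level on both pillar tops, centred between them and in line with them. Set it down rather than dropping it, let go, and leave the green span where it is.

Things in the scene. Friction and masses are not known exactly. Their poses are not given: they have to be found in the camera images.
- red_span: Loose red model girder bridge span with a track inside: a U-shaped channel 220 long (own x), 50 wide (own y), 34 mm high, flat underneath; deck 8 mm, upright side girders 5 mm thick, full height. Rigid; can be gripped from above across its 50 mm width. Lies right way up on the table. Origin: centre of its underside, z up. About 160 g. Either end may point either way.
- viaduct: Fixed model viaduct: landscaped board 260 (own x) x 130 (own y) x 12 mm, blue river across its middle, two brick pillars with pale flat stone caps centred 85 mm either side of the middle along own x. Caps 40 (x) x 64 (y) mm, tops 72 mm above the table, open gap of 130 mm between them. Origin: centre of the board's underside, at table level, z up. The span lies along its x, centred over it.
- green_span: Loose bridge span of the same shape and size as the red one, but green; lies on the table, is not to be moved. Origin: centre of its underside, x along its length, z up.
Not all that is in view belongs to the job. There is more than one size of the red_span; the one meant has the size given above.

How it is judged:
By the outcome, as a careful person would: the job done as asked, in the order asked, and still so for the second after the job is handed in, with the robot touching nothing.
It also fails if it takes over 35 s, if anything falls off the work surface, if the arm or the gripper's body presses on something with over 40 N, if the wrist force passes 120 N, or if a joint passes its speed limit or range.

ROBOT

A 6-joint arm with a two-finger parallel gripper is mounted at the origin on the work surface. World frame = base frame: x ahead of the robot, y to its left, z up, the work surface at z = 0. Lengths are in mm, angles in rad, forces in N, time in s.
With the tool pointing down it reaches from about 300 to 950 mm from the base axis. Payload 3.1 kg.
Tool frame: the origin (TCP) lies midway between the tips of the shut fingers; the grasp point (between the pads) lies 19 mm behind it (manip.tcp_to_grasp is the z of the grasp point in the tool frame, in mm); z points along the fingers, y is the direction in which the jaws open and shut (so a half turn about z gives the same grasp; the last joint's range is limited). The gripper opens to 85 mm and grips with 20 to 120 N. Pads are 22 mm wide; open, the fingers measure 114 mm over their backs; the gripper's body (76 mm by 85 mm) begins 54 mm behind the grasp point. The pads swing forward as they close: fully open they stand 13 mm farther back than shut.
Start: joints at [1.156, 0.308, 1.634, -0, 1.2, -0.07], TCP at [211.281, 588.211, 231.272] pointing down, gripper open.
Joint ranges: [-3.06, 3.06], [-0.79, 1.96], [0.05, 2.63], [-1.19, 4.34], [0.05, 2.64], [-2.94, 2.94]. Speed limits (rad/s): [2.79, 2.79, 3.14, 3.14, 3.14, 3.14].

INTERFACE

Orientations are given as a rotation vector (axis times angle).
In Python, from cell import manip gives the robot as it stands.
- The arm moves only by the shell command python3 -m handwheel 'ROWS'. ROWS is JSON, a list that holds one entry, the list of rows, each a list of 7 numbers: the shift along the tool's x, y, z normalised to -1 to 1, where 1 is 250 mm, then the turn, a rotation vector about the tool's x, y, z normalised to -1 to 1, where 1 is 2 rad, then the closure, from -1 (fully open) to 1 (shut), so that 0 is half open. A call has exactly 8 rows; each row is the pose to reach, as a shift and turn from the pose commanded when the call began, along the tool's axes at that moment; what a row does not reach only later rows make up. A row lasts 1/8 s, in which the tool goes at most 62.5 mm and 10.7 degrees, less where a joint would pass 70% of its speed; a pose out of reach is approached as far as the arm can. A call with a number of a shift or a turn outside -1 to 1 is refused whole. A call with a gripper value outside its range is refused whole. The fingers move at their own pace and stop on an object; the grip force is fixed at half the most. Time passes only in rows, so rows that repeat a pose let the fingers close, or fill a call up. It gives the time, the measured TCP pose, the force and the opening at its end, in the units of the state.
- manip.sense(): the state, without advancing time (a new reading comes with each control period).
- manip.camera(name): name is "scene" or "side" or "wrist"; returns a dict with "image" (384x512x3 uint8, red, green, blue), "range_z" (384x512 float32, mm along the optical axis (not along the pixel's ray), 0 where there is no reading), "fx", "fy", "cx", "cy" (pixels), "extrinsics" (4x4, takes a point from world to camera coordinates). Camera axes: x right, y up, looking along -z (the intrinsics and any distortion apply to the point x, -y, -z); pixel columns grow to the right and rows downward; lengths in mm; the calibration is good to about 2 mm. A picture is of the moment at which its call begins.
- manip.job_done(): hands the job in, once; it reports no verdict.
Trained networks look in a picture, given as the dict that the camera call returned (one of the last four; its "shot" number tells which), for a name from the list of things; names that differ only in an ending like _2 or _b are one class to them, and where a whole thing is asked for, a point or a joint stands for the part that bears it (a point fixed in the world has none). Each returns a list of dicts, best first, with "p" (0 to 1); they miss things now and then, are a little off and sometimes report something else, mostly with a low value. They report only what shows in the picture. A call takes as long as a camera call. They do not tell look-alikes from the thing itself.
- manip.find_in(picture, target): "box" ([left, top, right, bottom] in pixels, round what is visible of it).
The state is a dict: "t": time; "qpos": joint angles; "qd": joint speeds; "joint_efforts": joint torques, N m; "tcp_pos": TCP position; "tool_rot": TCP orientation; "contact_force": force on the tool from outside, world axes, zero at the start; "torque": the same for the moment, N m; "width": finger opening in mm.
Only numpy, scipy, OpenCV 4.12 (cv2) and the standard library are available. Lean on these libraries where they do the work, as an engineer would, in place of code of your own. Each camera call takes 0.05 s, during which the arm holds its last target. There are 200 camera calls.

## Working session

There is one attempt and no reset: what is moved stays moved. The work goes in short steps, Python scripts to look and compute and a shell command to move; the robot and the scene stay as the last step left them, time stands still between calls to the robot, and variables do not carry over. Pictures are saved under pics/ and viewed, about 8 in all and at most 12, crops included, and the job is handed in when it is done.

```bash
mkdir -p pics
cat > h.py <<'E'
import numpy as np, cv2
from cell import manip
def cloud(p):
    z=p["range_z"]; v,u=np.mgrid[:384,:512]
    P=np.stack([(u-p["cx"])*z/p["fx"],-(v-p["cy"])*z/p["fy"],-z,np.ones_like(z)],-1)
    W=P@np.linalg.inv(np.array(p["extrinsics"])).T
    return W[...,:3]
def save(p,n): cv2.imwrite("pics/"+n,p["image"][...,::-1])
E
python3 - <<'E'
from h import *
ims=[]
print(manip.sense()["t"],manip.tcp_to_grasp)
for n in ["scene","side"]:
    p=manip.camera(n); ims.append(p["image"]); W=cloud(p)
    np.savez(n+".npz",W=W,im=p["image"],z=p["range_z"])
    for t in ["red_span","viaduct","green_span"]:
        for d in manip.find_in(p,t):
            b=d["box"]; u,v=int((b[0]+b[2])/2),int((b[1]+b[3])/2); print(n,t,round(d["p"],2),np.round(b),np.round(W[v,u]))
    cv2.imwrite(f"pics/{n}.png",p["image"][...,::-1])
E
```

```text
0.0 -18.700000000000003
scene red_span 0.94 [366. 222. 424. 271.] [217. 291.   5.]
scene red_span 0.77 [192. 259. 239. 322.] [625. 180.   8.]
scene viaduct 0.92 [165. 169. 287. 253.] [501.  -2.  14.]
scene green_span 0.9 [142. 109. 220. 152.] [ 475. -315.   34.]
side red_span 0.81 [253. 137. 291. 165.] [636. 172.  13.]
side red_span 0.77 [109. 167. 161. 198.] [220. 273.  21.]
side red_span 0.56 [170. 128. 225. 166.] [450. 307.  37.]
side viaduct 0.76 [221. 159. 327. 227.] [503.   2.  15.]
side green_span 0.88 [315. 239. 407. 306.] [ 470. -341.   11.]
side green_span 0.41 [225. 158. 326. 230.] [505.  -5.  14.]
```

View pics/scene.png

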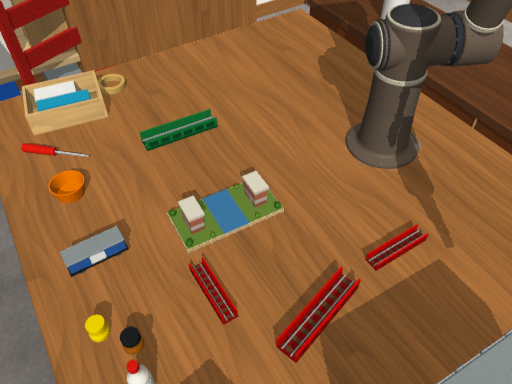

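View pics/side.png

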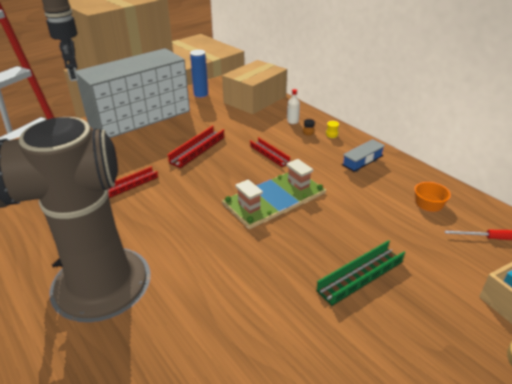

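The scene view shows three red spans, at (318,313), (213,290) and (397,247). The viaduct is at (226,212) and the green span at (180,130). Next I measure the red spans and the pillar caps.

```bash
cat > m.py <<'E'
from h import *
def rect(P):
    (c,(a,b),t)=cv2.minAreaRect(P[:,:2].astype(np.float32))
    if a<b: a,b,t=b,a,t+90
    return np.round([*c,a,b,(t+90)%180-90],1)
if __name__=="__main__":
  for n in ["scene","side"]:
    d=np.load(n+".npz"); W,im,z=d["W"],d["im"].astype(int),d["z"]
    red=(im[...,0]>90)&(im[...,1]<60)&(im[...,2]<60)&(z>0)&(W[...,0]>100)&(W[...,0]<750)&(W[...,1]>50)&(W[...,1]<500)
    k,L,s,_=cv2.connectedComponentsWithStats(cv2.dilate(red.astype(np.uint8),np.ones((7,7))))
    for i in range(1,k):
        Q=W[red&(L==i)]
        if len(Q)<40: continue
        h=np.percentile(Q[:,2],97); print(n,"red",len(Q),"h",round(h,1),"all",rect(Q),"top",rect(Q[Q[:,2]>h-6]))
    cap=(W[...,2]>62)&(W[...,2]<80)&(abs(W[...,0]-500)<150)&(abs(W[...,1])<100)&(z>0)
    k,L,s,_=cv2.connectedComponentsWithStats(cap.astype(np.uint8))
    for i in range(1,k):
        Q=W[L==i]
        if len(Q)>20: Q=Q[Q[:,2]>np.median(Q[:,2])-3]; print(n,"cap",len(Q),np.round(Q.mean(0),1),rect(Q))
    b=(W[...,2]>7)&(W[...,2]<18)&(abs(W[...,0]-500)<170)&(abs(W[...,1])<120)&(z>0); print(n,"board",rect(W[b]))
E
python3 m.py
```

```text
scene red 856 h 25.1 all [213.1 292.5 166.6  48.6   1.9] top [217.6 298.2 156.9  37.8   1.5]
scene red 998 h 25.6 all [627.1 169.5 172.9  42.5 -89.5] top [629.7 177.2 157.6  36.4 -89.3]
scene red 2137 h 35.4 all [466.2 334.9 226.1  62.3  17.9] top [467.1 340.4 219.5  51.6  17.5]
scene cap 331 [415.9   0.6  71.3] [4.152e+02 1.000e-01 6.660e+01 4.140e+01 8.690e+01]
scene cap 378 [585.5  -6.4  71.4] [585.4  -7.   67.   40.2  87.9]
scene board [507.8  27.8 273.8 197.1  -2.7]
side red 777 h 36.0 all [465.  335.2 220.6  58.9  18.9] top [461.4 333.9 209.3  58.8  19.4]
side red 363 h 25.0 all [629.9 170.4 151.3  40.5 -88.6] top [629.6 170.8 147.7  39.6  90. ]
side red 566 h 25.2 all [215.2 292.4 153.4  43.    1.4] top [216.5 292.3 148.9  40.9   2.1]
side cap 216 [584.8 -12.5  73.1] [585.7 -10.9  68.6  43.1  88.2]
side cap 259 [414.9  -6.4  72.8] [416.1  -4.6  66.5  42.7  86.9]
side board [508.8  23.1 275.4 197.8  -2.3]
```

```bash
cat > go.py <<'E'
import sys
from h import *
from scipy.spatial.transform import Rotation as R
def go(x,y,z,yaw):
    """shift/turn in row units to reach TCP x,y,z with tool x at yaw (deg, mod 180), pointing down"""
    s=manip.sense(); T=R.from_rotvec(s["tool_rot"]); M=T.as_matrix()
    best=None
    for k in (0,180):
        a=np.radians(yaw+k); X=np.array([np.cos(a),np.sin(a),0]); Z=np.array([0,0,-1.]); G=R.from_matrix(np.c_[X,np.cross(Z,X),Z])
        r=(T.inv()*G).as_rotvec()
        if best is None or np.linalg.norm(r)<np.linalg.norm(best): best=r
    d=np.array([x,y,z])-s["tcp_pos"]
    print("t",s["t"],"tcp",np.round(s["tcp_pos"],1),"toolx yaw",round(np.degrees(np.arctan2(M[1,0],M[0,0])),2),"zax",np.round(M[:,2],3),"q6",round(s["qpos"][5],2),"w",s["width"],"F",np.round(s["contact_force"],1))
    print("shift mm",np.round(M.T@d,1),"units",np.round(M.T@d/250,4),"turn",np.round(best/2,4))
if __name__=="__main__": go(*map(float,sys.argv[1:]))
E
python3 go.py 466 337 220 17.5
```

```text
t 0.4 tcp [211.2 588.1 231.1] toolx yaw 160.24 zax [-0. -0. -1.] q6 -0.07 w 85.45607726579097 F [ 0.4  0.3 -0.2]
shift mm [-324.6 -150.2   11.1] units [-1.2986 -0.6008  0.0444] turn [-2.000e-04 -1.000e-04 -3.251e-01]
```

```bash
python3 -m handwheel '[[[-0.13,-0.06,0,0,0,-0.05,-1],[-0.3,-0.14,0,0,0,-0.1,-1],[-0.47,-0.22,0,0,0,-0.16,-1],[-0.64,-0.3,0.02,0,0,-0.22,-1],[-0.8,-0.37,0.03,0,0,-0.28,-1],[-0.93,-0.43,0.04,0,0,-0.325,-1],[-1,-0.463,0.04,0,0,-0.325,-1],[-1,-0.463,0.04,0,0,-0.325,-1]]]'; python3 go.py 466 337 220 17.5
```

```text
t: 1.4
tcp_pos: [408.0, 394.4, 221.5]
tool_rot: [0.472, -3.106, -0.001]
contact_force: [0.1, 1.2, -0.1]
width: 85.7
t 1.4 tcp [408.  394.4 221.5] toolx yaw -162.71 zax [-0.     0.001 -1.   ] q6 -1.18 w 85.67639118269791 F [ 0.1  1.2 -0.1]
shift mm [-38.3 -72.    1.4] units [-0.1532 -0.2882  0.0057] turn [ 0.0003  0.     -0.0018]
```

```bash
python3 -m handwheel '[[[-0.05,-0.1,0,0,0,0,-1],[-0.11,-0.2,0,0,0,0,-1],[-0.153,-0.288,0,0,0,0,-1],[-0.153,-0.288,0,0,0,0,-1],[-0.153,-0.288,0,0,0,0,-1],[-0.153,-0.288,0,0,0,0,-1],[-0.153,-0.288,0,0,0,0,-1],[-0.153,-0.288,0,0,0,0,-1]]]'
python3 - <<'E'
from m import *
p=manip.camera("wrist"); save(p,"w1.png"); W=cloud(p); im=p["image"].astype(int)
red=(im[...,0]>80)&(im[...,1]<70)&(im[...,2]<70)&(p["range_z"]>0)&(W[...,2]<60)
Q=W[red]; h=np.percentile(Q[:,2],97); T=Q[Q[:,2]>h-5]
print(h,rect(Q),rect(T),len(T),manip.sense()["tcp_pos"])
E
```

```text
t: 2.4
tcp_pos: [465.3, 338.0, 221.3]
tool_rot: [0.478, -3.105, -0.0]
contact_force: [0.2, -0.9, -0.9]
width: 85.2
34.03838706274917 [615.9 362.2 421.7 368.5  52.6] [466.8 339.3 217.6  48.8  18.2] 1612 [465.34559042 337.85459253 221.29096637]
```

View pics/w1.png

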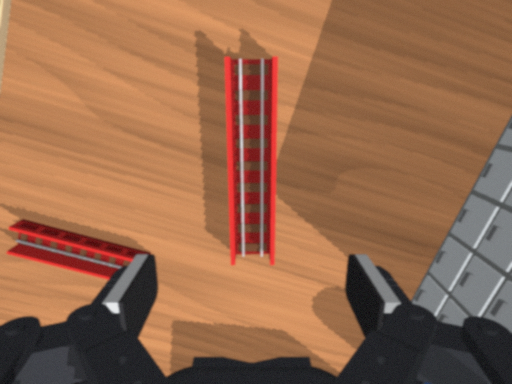

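```bash
python3 go.py 466.7 339.2 2 18.2
```

```text
t 2.45 tcp [465.3 337.9 221.3] toolx yaw -162.49 zax [ 0.  0. -1.] q6 -1.32 w 85.49782920831713 F [-0.5  0.  -0. ]
shift mm [ -1.7   0.9 219.3] units [-0.0068  0.0034  0.8772] turn [ 0.     0.    -0.006]
```

```bash
python3 -m handwheel '[[[-0.007,0.003,0.15,0,0,-0.006,-1],[-0.007,0.003,0.33,0,0,-0.006,-1],[-0.007,0.003,0.5,0,0,-0.006,-1],[-0.007,0.003,0.64,0,0,-0.006,-1],[-0.007,0.003,0.76,0,0,-0.006,-1],[-0.007,0.003,0.84,0,0,-0.006,-1],[-0.007,0.003,0.876,0,0,-0.006,-1],[-0.007,0.003,0.876,0,0,-0.006,-1]]]' && python3 -m handwheel '[[[0,0,0,0,0,0,-0.5],[0,0,0,0,0,0,0],[0,0,0,0,0,0,0.5],[0,0,0,0,0,0,1],[0,0,0,0,0,0,1],[0,0,0,0,0,0,1],[0,0,0,0,0,0,1],[0,0,0,0,0,0,1]]]'; python3 go.py 500.5 -4 150 -2.4
```

```text
t: 3.45
tcp_pos: [467.1, 338.9, 2.2]
tool_rot: [0.496, -3.102, 0.0]
contact_force: [0.1, 0.5, 1.0]
width: 85.3
t: 4.45
tcp_pos: [468.2, 339.5, 3.7]
tool_rot: [-0.496, 3.1, 0.002]
contact_force: [0.3, 0.0, 5.9]
width: 49.1
t 4.45 tcp [468.2 339.5   3.7] toolx yaw -161.83 zax [ 0.002  0.001 -1.   ] q6 -1.34 w 49.0959573700858 F [0.3 0.  5.9]
shift mm [  76.1 -336.4 -146.7] units [ 0.3042 -1.3455 -0.5869] turn [0.0005 0.0012 0.1795]
```

```bash
python3 -m handwheel '[[[0,0,-0.04,0,0,0,1],[0,0,-0.12,0,0,0,1],[0,0,-0.24,0,0,0,1],[0,0,-0.38,0,0,0,1],[0,0,-0.52,0,0,0,1],[0,0,-0.64,0,0,0,1],[0,0,-0.7,0,0,0,1],[0,0,-0.7,0,0,0,1]]]'; python3 go.py 500.5 -4 178 -2.4
```

```text
t: 5.45
tcp_pos: [467.7, 339.3, 178.8]
tool_rot: [-0.496, 3.099, 0.002]
contact_force: [0.8, -0.1, -0.9]
width: 49.3
t 5.45 tcp [467.7 339.3 178.8] toolx yaw -161.82 zax [ 0.002  0.002 -1.   ] q6 -1.34 w 49.25989510532127 F [ 0.8 -0.1 -0.9]
shift mm [  75.9 -336.4    0.4] units [ 0.3035 -1.3455  0.0015] turn [0.0006 0.0013 0.1796]
```

```bash
python3 -m handwheel '[[[0.02,-0.06,0,0,0,0.01,1],[0.06,-0.2,0,0,0,0.04,1],[0.1,-0.36,0,0,0,0.08,1],[0.14,-0.53,0,0,0,0.12,1],[0.17,-0.7,0,0,0,0.15,1],[0.2,-0.85,0,0,0,0.17,1],[0.22,-0.95,0,0,0,0.18,1],[0.23,-1,0,0,0,0.18,1]]]'
python3 - <<'E'
from m import *
from go import go
go(500.5,-4,178,-2.4)
p=manip.camera("wrist"); save(p,"w2.png"); W=cloud(p); np.savez("w2.npz",W=W,im=p["image"],z=p["range_z"])
E
```

```text
t: 6.45
tcp_pos: [488.8, 81.3, 175.6]
tool_rot: [-0.071, -3.137, 0.001]
contact_force: [-0.8, -0.7, -1.5]
width: 49.0
t 6.45 tcp [488.8  81.3 175.6] toolx yaw 177.41 zax [-0.004 -0.001 -1.   ] q6 -1.45 w 49.00322592598756 F [-0.8 -0.7 -1.5]
shift mm [-15.6 -84.7  -2.4] units [-0.0622 -0.3389 -0.0097] turn [-0.0004 -0.0018 -0.0017]
```

View pics/w2.png

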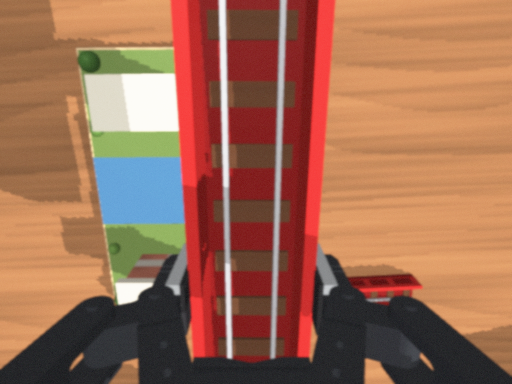

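The span is held (columns 175–330), and the caps of both pillars show to its left at (130,100) and (150,290). I'll measure the span's pose in the hand and the caps from this view.

```bash
cat > n.py <<'E'
from m import *
def span(W,im,z,lo=100):
    im=im.astype(int)
    red=(im[...,0]>80)&(im[...,1]<75)&(im[...,2]<75)&(z>0)&(W[...,2]>lo)
    Q=W[red]
    # deck: plane fit by histogram of heights near lower mode; tops by upper
    A=np.c_[Q[:,:2]-Q[:,:2].mean(0),np.ones(len(Q))]
    t=Q[:,2]>np.percentile(Q[:,2],75)
    c,*_=np.linalg.lstsq(A[t],Q[t,2],rcond=None)
    for _ in range(12):
        r=Q[:,2]-A@c; t=abs(r)<5 if _<6 else abs(r)<3
        c,*_=np.linalg.lstsq(A[t],Q[t,2],rcond=None)
    print("top plane slope deg",np.round(np.degrees(c[:2]),2),"z",round(c[2],1),"n",t.sum(),"rect",rect(Q[t]), "below hist",np.histogram((Q[:,2]-A@c),bins=np.arange(-40,14,4)))
def caps(W,z,zr=(66,79)):
    m=(W[...,2]>zr[0])&(W[...,2]<zr[1])&(abs(W[...,0]-500)<130)&(abs(W[...,1])<100)&(z>0)
    k,L,s,_=cv2.connectedComponentsWithStats(m.astype(np.uint8))
    for i in range(1,k):
        Q=W[L==i]
        if len(Q)>40: print("cap",len(Q),np.round(Q.mean(0),1),"min/max",np.round(Q[:,:2].min(0),1),np.round(Q[:,:2].max(0),1),rect(Q))
if __name__=="__main__":
    d=np.load("w2.npz"); span(d["W"],d["im"],d["z"]); caps(d["W"],d["z"])
E
python3 n.py
```

```text
top plane slope deg [-0.34 -0.04] z 205.5 n 10208 rect [454.5  89.3 138.2  63.9  -1.7] below hist (array([    0,     0,     6, 21365,  6094,  1049,  1137,  1202,  1270,
        4895,  5681,     7,     5]), array([-40, -36, -32, -28, -24, -20, -16, -12,  -8,  -4,   0,   4,   8,
        12]))
cap 5041 [415.7  -1.2  71.4] min/max [395.1 -34.7] [437.3  31.4] [416.2  -1.7  65.   39.6  87.5]
cap 612 [572.1 -27.   70.8] min/max [564.2 -40. ] [585.9  -6.5] [575.3 -23.3  33.4  21.7  89. ]
```

```bash
python3 go.py 502.2 -5.5 125 -2.4
```

```text
t 6.5 tcp [489.2  80.7 175.9] toolx yaw 177.44 zax [-0.003 -0.002 -1.   ] q6 -1.45 w 49.19161881707211 F [-0.3 -1.1 -2. ]
shift mm [-16.9 -85.5  51. ] units [-0.0677 -0.342   0.2039] turn [-0.0008 -0.0014 -0.0014]
```

```bash
python3 -m handwheel '[[[-0.02,-0.1,0,0,0,0,1],[-0.04,-0.2,0,0,0,0,1],[-0.055,-0.28,0.02,0,0,0,1],[-0.068,-0.325,0.07,0,-0.0014,-0.0014,1],[-0.068,-0.342,0.13,0,-0.0014,-0.0014,1],[-0.068,-0.342,0.18,0,-0.0014,-0.0014,1],[-0.068,-0.342,0.204,0,-0.0014,-0.0014,1],[-0.068,-0.342,0.204,0,-0.0014,-0.0014,1]]]'
python3 - <<'E'
from n import *
from go import go
go(502.2,-5.5,76,-2.4)
out=[]
for n in ["scene","side"]:
    p=manip.camera(n); W=cloud(p); print(n); np.savez(n+"2.npz",W=W,im=p["image"],z=p["range_z"])
    span(W[80:300,100:400],p["image"][80:300,100:400],p["range_z"][80:300,100:400]*(W[80:300,100:400,1]<100)); caps(W,p["range_z"])
    r=(140,90,150,130) if n=="scene" else (200,110,150,130)
    x,y,w,h=r; out.append(cv2.resize(p["image"][y:y+h,x:x+w],None,fx=2.6,fy=2.6,interpolation=2))
cv2.imwrite("pics/c1.png",np.hstack(out)[...,::-1])
E
```

```text
t: 7.5
tcp_pos: [503.1, -2.2, 125.5]
tool_rot: [0.062, 3.14, 0.0]
contact_force: [-0.1, 0.4, -0.1]
width: 48.8
t 7.5 tcp [503.1  -2.2 125.5] toolx yaw 177.75 zax [ 0.001  0.    -1.   ] q6 -1.62 w 48.8148946858886 F [-0.1  0.4 -0.1]
shift mm [ 0.8 -3.3 49.5] units [ 0.0033 -0.0132  0.198 ] turn [0.0001 0.0006 0.0013]
scene
top plane slope deg [ 16.65 156.93] z 249.4 n 26 rect [292.3   8.3 496.2  58.9  -0.8] below hist (array([69, 83, 57, 57, 63, 51, 34, 24, 28, 17, 17, 18, 16]), array([-40, -36, -32, -28, -24, -20, -16, -12,  -8,  -4,   0,   4,   8,
        12]))
cap 265 [416.6  10.1  70.9] min/max [395.  -16.8] [437.2  34.2] [415.9   8.7  50.2  41.6  87.7]
cap 316 [586.6   1.5  71.2] min/max [564.7 -41. ] [606.5  27.5] [585.   -6.6  67.   41.   87.1]
side
top plane slope deg [4.2891e+02 9.0000e-02] z -3.3 n 10 rect [492.4   6.5  85.8   9.6  89.2] below hist (array([3, 1, 3, 7, 1, 1, 1, 2, 5, 5, 6, 4, 4]), array([-40, -36, -32, -28, -24, -20, -16, -12,  -8,  -4,   0,   4,   8,
        12]))
cap 246 [583.6 -13.8  72.4] min/max [563.9 -44.8] [606.6  24.7] [585.3 -10.   69.5  42.7  90. ]
cap 286 [414.4  -7.3  72.5] min/max [394.1 -38.2] [437.2  30.7] [416.   -4.   70.1  42.   87.7]
```

View pics/c1.png

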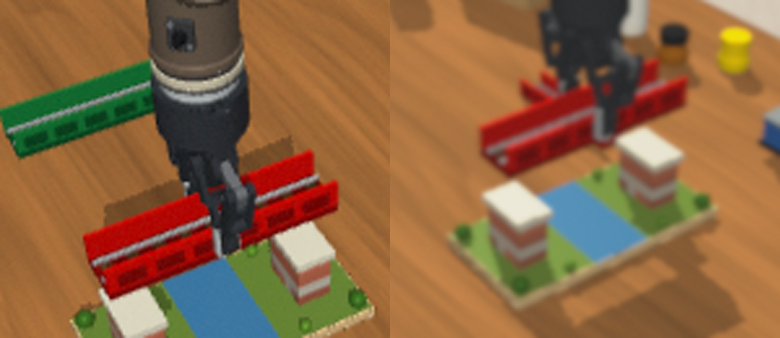

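Both views (left scene, right side) show the span level, held mid-length over the pillars. Now I measure its ends against the caps.

```bash
cat > e.py <<'E'
from n import *
def ends(n,zlo,zhi,yaw=-2.4,c=(500.8,-5.4)):
    d=np.load(n); W,im,z=d["W"],d["im"].astype(int),d["z"]
    m=(im[...,0]>80)&(im[...,1]<70)&(im[...,2]<70)&(z>0)&(W[...,2]>zlo)&(W[...,2]<zhi)&(abs(W[...,0]-500)<160)&(abs(W[...,1])<70)
    a=np.radians(yaw); Q=W[m]; dx=Q[:,0]-c[0]; dy=Q[:,1]-c[1]; u=dx*np.cos(a)+dy*np.sin(a); v=-dx*np.sin(a)+dy*np.cos(a)
    print(n,len(Q),"u",np.round(np.percentile(u,[0,.3,1,99,99.7,100]),1))
    h=np.percentile(Q[:,2],98)
    for s in (1,-1):   # the two girder tops
        t=(Q[:,2]>h-4)&(s*v>10)
        if t.sum()>15: f=np.polyfit(u[t],v[t],1); g=np.polyfit(u[t],Q[t,2],1); print(" girder",s,t.sum(),"v",round(f[1],1),"yaw rel deg",round(np.degrees(f[0]),2),"z",round(g[1],1),"pitch",round(np.degrees(g[0]),2),"u",np.round([u[t].min(),u[t].max()],1))
if __name__=="__main__":
    for n in ["scene2.npz","side2.npz"]: ends(n,118,175)
E
python3 e.py
```

```text
scene2.npz 1841 u [-110.3 -109.2 -107.2  110.1  110.5  110.9]
 girder 1 191 v 28.1 yaw rel deg -0.32 z 155.2 pitch -0.23 u [-107.7  110.6]
 girder -1 181 v -17.1 yaw rel deg -0.05 z 154.9 pitch -0.05 u [-107.6  110.1]
side2.npz 1187 u [-109.7 -108.7 -108.   109.2  112.   113.1]
 girder 1 110 v 23.2 yaw rel deg 0.11 z 157.8 pitch 0.31 u [-107.8  112.3]
 girder -1 100 v -22.6 yaw rel deg -0.05 z 156.9 pitch 0.14 u [-106.9  112. ]
```

```bash
python3 -m handwheel '[[[0.004,-0.013,0,0,0,0,1],[0.004,-0.013,0.04,0,0,0,1],[0.004,-0.013,0.09,0,0,0,1],[0.004,-0.013,0.13,0,0,0,1],[0.004,-0.013,0.16,0,0,0,1],[0.004,-0.013,0.176,0,0,0,1],[0.004,-0.013,0.184,0,0,0,1],[0.004,-0.013,0.184,0,0,0,1]]]'; python3 go.py 502 -5.4 75.5 -2.4
```

```text
t: 8.6
tcp_pos: [502.8, -6.0, 80.3]
tool_rot: [0.063, 3.138, -0.0]
contact_force: [-0.0, -0.5, -1.2]
width: 49.2
t 8.6 tcp [502.8  -6.   80.3] toolx yaw 177.71 zax [ 0.003 -0.    -1.   ] q6 -1.63 w 49.23636551718377 F [-0.  -0.5 -1.2]
shift mm [0.9 0.6 4.8] units [0.0035 0.0022 0.0194] turn [-0.      0.0015  0.001 ]
```

```bash
python3 -m handwheel '[[[0.002,0.001,0.003,0,0.0005,0,1],[0.003,0.002,0.006,0,0.001,0,1],[0.003,0.002,0.009,0,0.001,0,1],[0.003,0.002,0.011,0,0.001,0,1],[0.003,0.002,0.013,0,0.001,0,1],[0.003,0.002,0.015,0,0.001,0,1],[0.003,0.002,0.017,0,0.001,0,1],[0.003,0.002,0.017,0,0.001,0,1]]]'; python3 go.py 502 -5.4 75.5 -2.4
```

```text
t: 9.6
tcp_pos: [501.9, -5.5, 76.0]
tool_rot: [0.063, 3.14, 0.0]
contact_force: [-0.1, 0.1, -1.1]
width: 49.4
t 9.6 tcp [501.9  -5.5  76. ] toolx yaw 177.71 zax [ 0.001  0.    -1.   ] q6 -1.63 w 49.359779629704974 F [-0.1  0.1 -1.1]
shift mm [-0.1  0.1  0.5] units [-0.0003  0.0003  0.0018] turn [0.     0.0003 0.0009]
```

```bash
python3 -m handwheel '[[[0,0,0.001,0,0,0,1],[0,0,0.002,0,0,0,1],[0,0,0.003,0,0,0,1],[0,0,0.004,0,0,0,1],[0,0,0.004,0,0,0,1],[0,0,0.004,0,0,0,1],[0,0,0.004,0,0,0,1],[0,0,0.004,0,0,0,1]]]'
python3 - <<'E'
from e import *
from go import go
go(502,-5.4,75.5,-2.4)
for n in ["scene","side"]:
    p=manip.camera(n); np.savez(n+"3.npz",W=cloud(p),im=p["image"],z=p["range_z"]); ends(n+"3.npz",74,120)
E
```

```text
t: 10.6
tcp_pos: [502.0, -5.5, 75.7]
tool_rot: [0.063, 3.14, -0.0]
contact_force: [-2.8, -0.6, 4.2]
width: 48.8
t 10.6 tcp [502.   -5.5  75.7] toolx yaw 177.71 zax [ 0.001 -0.    -1.   ] q6 -1.63 w 48.80663504406758 F [-2.8 -0.6  4.2]
shift mm [-0.   0.1  0.2] units [-0.0001  0.0003  0.0006] turn [-0.      0.0003  0.0009]
scene3.npz 1658 u [-111.8 -111.  -108.6  109.1  109.7  110. ]
 girder 1 161 v 24.7 yaw rel deg -0.08 z 105.5 pitch -0.2 u [-108.5  109.7]
 girder -1 155 v -20.2 yaw rel deg -0.07 z 105.4 pitch 0.03 u [-108.7  110. ]
side3.npz 1064 u [-110.9 -110.4 -109.8  105.3  106.7  109.3]
 girder 1 81 v 20.3 yaw rel deg 0.93 z 108.1 pitch 0.74 u [-109.3  105.3]
 girder -1 96 v -25.0 yaw rel deg -0.42 z 106.7 pitch -0.02 u [-110.4  105.1]
```

Contact reads about +5 N, and the span is within 1 mm of the cap centre line in both cameras. Releasing it and lifting straight up.

```bash
python3 -m handwheel '[[[0,0,0,0,0,0,0],[0,0,0,0,0,0,-0.4],[0,0,0,0,0,0,-0.8],[0,0,0,0,0,0,-1],[0,0,0,0,0,0,-1],[0,0,0,0,0,0,-1],[0,0,0,0,0,0,-1],[0,0,0,0,0,0,-1]]]' && python3 -m handwheel '[[[0,0,-0.03,0,0,0,-1],[0,0,-0.1,0,0,0,-1],[0,0,-0.2,0,0,0,-1],[0,0,-0.33,0,0,0,-1],[0,0,-0.46,0,0,0,-1],[0,0,-0.56,0,0,0,-1],[0,0,-0.6,0,0,0,-1],[0,0,-0.6,0,0,0,-1]]]'
python3 - <<'E'
from e import *
out=[]
for n in ["scene","side","wrist"]:
    p=manip.camera(n); np.savez(n+"4.npz",W=cloud(p),im=p["image"],z=p["range_z"]); ends(n+"4.npz",74,120); caps(cloud(p),p["range_z"])
    out.append(p["image"] if n=="wrist" else cv2.resize(p["image"][90:282,140:396],(512,384)))
cv2.imwrite("pics/f.png",cv2.resize(np.hstack(out),(798,200))[...,::-1])
E
```

```text
t: 11.7
tcp_pos: [502.0, -5.5, 75.0]
tool_rot: [0.063, 3.14, -0.0]
contact_force: [0.2, -0.9, -0.4]
width: 85.4
t: 12.7
tcp_pos: [502.3, -5.5, 226.1]
tool_rot: [0.063, 3.138, -0.0]
contact_force: [-0.2, 0.4, 0.5]
width: 85.4
scene4.npz 1996 u [-111.2 -110.5 -108.3  109.   109.6  109.9]
 girder 1 212 v 24.8 yaw rel deg -0.47 z 105.5 pitch -0.15 u [-107.9  109.5]
 girder -1 195 v -20.4 yaw rel deg -0.17 z 105.2 pitch 0.09 u [-109.6  109.2]
cap 312 [508.8  22.1  73.2] min/max [390.8   2. ] [611.2  33.2] [501.9  24.  221.2  22.   -5.7]
side4.npz 1321 u [-111.1 -110.  -109.4  104.   106.5  107.9]
 girder 1 110 v 19.0 yaw rel deg 0.11 z 106.6 pitch -0.04 u [-109.2  106.5]
 girder -1 146 v -25.3 yaw rel deg -0.29 z 106.7 pitch -0.13 u [-110.   104.4]
cap 248 [483.5 -31.1  73.7] min/max [389.4 -46.2] [608.2  19.3] [493.9 -33.7 222.7  52.5 -14.3]
wrist4.npz 11091 u [-108.8 -107.9 -107.   105.6  108.6  110.2]
 girder 1 1082 v 22.5 yaw rel deg -0.18 z 105.3 pitch 0.01 u [-107.8  109.9]
 girder -1 1316 v -20.9 yaw rel deg -0.25 z 105.3 pitch -0.03 u [-108.7  109.3]
cap 274 [414.8 -31.   71.4] min/max [395.3 -33.8] [435.1 -28. ] [415.2 -31.1  39.7   4.7  -2.2]
cap 165 [417.1  29.2  71.5] min/max [397.9  27.5] [437.4  31.3] [417.7  29.2  39.6   2.8  -2.3]
cap 136 [584.4 -38.2  71.2] min/max [564.4 -40.6] [605.  -36.1] [584.7 -38.2  40.6   3.7  -2.2]
cap 138 [586.   22.1  71.2] min/max [567.1  19.8] [606.4  24.5] [586.7  22.   39.4   3.8  -2.6]
```

View pics/f.png

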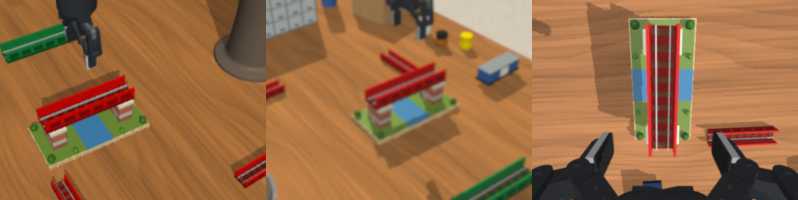

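The span sits level on both caps, centred within about 1 mm and aligned within about 0.3°. The gripper is clear, so I'm handing in.

```bash
python3 -c "
from cell import manip
print(manip.job_done(), manip.sense()['t'])"
```

```text
the job is handed in; nothing more can be done
the job is handed in; nothing more can be done
```

The red span now rests right way up and level across both viaduct pillars, and the job was handed in at about 13 s. I took the 220 mm red span, leaving the two smaller red ones. It was lowered until light contact (about 5 N), released, and the gripper went straight up 150 mm.

**Final wrist-camera check:**
- **Position:** the span is centred to within about 1 mm along and across the pillars.
- **Alignment:** it is in line with them to within about 0.3°.
- **Level:** both girder tops read 105.3 mm. That is about 106 mm expected, so the underside is on the caps, with a tilt under 0.1°.

**Disagreements:** the scene and side cameras differ from each other by about 4–5 mm across the span, but each agrees with its own view of the caps. The side camera also put one end of the span 3–5 mm short along its length; the other two cameras did not, so I put that down to sparse depth readings in that view.

The green span was never approached and looks unmoved in the last pictures, though I did not measure it again.

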